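# Set the pasta sheeter's roller-gap lever to its fourth notch

### The arm

A 6-joint arm with a two-finger parallel gripper is mounted at the origin on a cart in front of the work surface, level with it; the furniture and walls round the work are solid. World frame = base frame: x ahead of the robot, y to its left, z up, the work surface at z = 0. Lengths are in m, angles in rad, forces in N, time in s.
With the tool pointing down it reaches from about 0.425 to 0.95 m from the base axis. Payload 3.5 kg.
Tool frame: the origin (TCP) lies at the very end of the fingers, on their centre line; the grasp point (between the pads) lies 19 mm behind it; z points along the fingers, y is the line along which they close (so a half turn about z gives the same grasp; the last joint's range is limited). The gripper opens to 85 mm and grips with 20 to 120 N. Pads are 22 mm wide; open, the fingers measure 114 mm over their backs; the gripper's body (76 mm by 85 mm) begins 54 mm behind the grasp point. The pads swing forward as they close: fully open they stand 13 mm farther back than shut.
Start: joints at [0.986, 0.286, 1.577, -0, 1.279, -0.15], TCP at [0.284, 0.612, 0.231] pointing down, gripper open.
Joint ranges: [-2.77, 2.77], [-0.9, 2.22], [0.21, 2.48], [-1.53, 4.67], [0.24, 2.81], [-2.84, 2.84]. Speed limits (rad/s): [2.79, 2.79, 3.14, 3.14, 3.14, 3.14].

### API

Orientations are given as a unit quaternion [x, y, z, w].
In Python, from plant import ctrl gives the robot as it stands.
- The arm moves only by the shell command python3 inch.py FILE [FORCE], which reads ROWS from the file FILE. ROWS is a JSON list of rows, 1 to 10 of them, each an object with the fields sx, sy, sz (the shift in mm), wx, wy, wz (a rotation vector in rad), aperture (the opening from 0.0 (shut) to 1.0 (fully open)); a field left out counts as zero (the opening has to be given); each row is the pose to reach, as a shift and turn from the pose commanded when the command began, along the tool's axes at that moment; what a row does not reach only later rows make up. A row lasts 1/8 s, in which the tool goes at most 0.0625 m and 0.188 rad, less where a joint would pass 70% of its speed; a pose out of reach is approached as far as the arm can. The fingers move at their own pace and stop on an object; FORCE is the grip in N (left out, the last holds). Time passes only in rows, so rows that do not move let the fingers close. It prints the time, the measured TCP pose, the force, the opening and the grip force at its end. Input that does not fit is refused with a message, and nothing moves.
- ctrl.get_state(): the state, without advancing time (a new reading comes with each control period).
- ctrl.read_camera(name): name is "side" or "top" or "wrist"; returns a dict with "pixels" (480x640x3 uint8, red, green, blue), "camera_matrix" (3x3 intrinsics, pixels), "xyz" and "orientation" of the camera in the world. Camera axes: x right, y down, z forward; pixel columns grow to the right and rows downward; lengths in m; the calibration is good to about 2 mm. The wrist camera is an equidistant fisheye: a pixel r from the principal point sees the ray r / f radians off the axis. A picture is of the moment at which its call begins. There is no depth.
- ctrl.sign_off(): hands the job in; it is judged then, once.
The state is a dict: "time": time; "qpos": joint angles; "dq": joint speeds; "joint_efforts": joint torques, N m; "eef_pos": TCP position; "tcp_rot": TCP orientation; "contact_force": force on the tool from outside, world axes, zero at the start; "wrist_torque": the same for the moment, N m; "opening": opening from 0.0 (shut) to 1.0 (fully open); "finger_force": force on a finger pad.
Only numpy, scipy, OpenCV 4.12 (cv2) and the standard library are available. Lean on these libraries where they do the work, as an engineer would, in place of code of your own. Each camera call takes 0.05 s, during which the arm holds its last target. There are 200 camera calls.

### The job

The pepper mill was left standing in the swing of the pasta sheeter's gap lever: first lift it away without upsetting it and stand it upright close beside the salt box on the hob to the left of the sheeter. Then set the gap lever to the fourth notch (the one with four dots): draw its black knob out against the spring to free the index pin, swing the lever over, and let the pin spring fully home into that notch. Leave everything else where it is.

Things in the scene. Friction and masses are not known exactly. Their poses are not given: they have to be found in the camera images.
- sheeter: Pasta sheeter, fixed on the worktop, 140 (x) x 240 (y) x 180 (z) mm with arched end plates. Origin: centre of its underside; x points away from its lever side, y to its left seen from the lever side, z up. The dark front end plate (outer face x = -75 mm) carries a light index plate (front face x = -87 mm) and the gap lever.
- lever_pivot (a point): Point on the lever's turning axis (the sheeter's x), 60 mm above the underside, in the index plate's front face. The plate is an arched sector of radius 64 to 114 mm about this point, 10 mm thick, with cut-outs in its rim: at the right (-y) end a wide slot (rollers open) where the lever starts, then leftward five notches 14 mm wide with one to five black dots below.
- gap_lever (a joint): Lever angle, rad: 0 upright, + to the sheeter's left. Notches one to five are drawn at -20, 0, 20, 40, 60 degrees, but the plate is clamped where the fitter zeroed it: the whole row is turned by an unreported 0 to 6 degrees either way, so notch four (0.59 to 0.81 rad) must be felt or seen. Play in a notch 1.2 degrees. Takes 3 N at the knob, 5 N with the pin on the plate; stays where left.
- index_pin (a joint): How far knob and bevelled 10 mm pin are drawn along the sheeter's -x, m: 0 home (lever locked), 0.009 pin rests on the plate's face between notches, over 0.010 passes freely, 0.013 full stop. Spring pushes home: 7 N at 0, 13 N at full. If let go between notches the pin rides on the face and snaps in when the lever is pushed over a notch, then stops the lever hard.
- knob_grip (a point): Middle of the black knob on the lever's end: cylinder 29 mm in diameter, 44 mm long along the sheeter's x, with a 35 mm collar at its outer (-x) end, outer face 30 mm from this point. 100 mm from the lever's axis; 66 mm in front of the end plate when home. Its sleeve spins freely about its own axis, so a hand can keep pointing down while the lever swings.
- pepper_mill: Wooden pepper mill, 155 mm tall: body 56 mm in diameter up to 103 mm, above it a head at most 48 mm in diameter (does not turn); 0.22 to 0.37 kg. Origin: centre of its underside, z up. Starts standing before the sheeter's end plate, left of the middle, in the lever's way. To end upright with its axis within 160 mm of the salt box's centre.
- salt_box: Wooden salt box, 102 (x) x 114 (y) x 86 (z) mm, loose, on the hob left of the sheeter (not the one on the ledge behind). Origin: centre of its underside. Not to be shifted. Two spice tins stand on its left (+y) side; its -x side, toward the robot, is free.
- rail_post (a point): Foot of the fixed upright rail post at the worktop's front edge, right of the robot: steel tube 33 mm in diameter, 0.78 m tall. It stands between the arm's start and the work: fold the arm and pass between it and the robot's base.
- spice_tin_a: White spice shaker with black cap, 55 mm in diameter, 94 mm tall; origin: centre of its underside. Bystander.
- spice_tin_b: White spice shaker with white perforated cap, 55 mm in diameter, 94 mm tall; origin: centre of its underside. Bystander.
- oil_cruet: Dark green oil bottle, 60 mm in diameter, 276 mm tall, right of the sheeter; origin: centre of its underside. Bystander.
- cutting_board: White cutting board, 300 x 215 x 18 mm, at the right, with two plating rings and a dough scraper on it; origin: centre of its underside. Bystander.

How it is judged:
By the outcome, as a careful person would: the job done as asked, in the order asked, and still so for the second after the job is handed in, with the robot touching nothing.
It also fails if it takes over 64 s, if anything falls off the work surface, if the arm or the gripper's body presses on something with over 40 N, if the wrist force passes 120 N, or if a joint passes its speed limit or range.

## Working session

There is one attempt and no reset: what is moved stays moved. The work goes in short steps, Python scripts to look and compute and a shell command to move; the robot and the scene stay as the last step left them, time stands still between calls to the robot, and variables do not carry over. Pictures are saved under pics/ and viewed, at most 10 in all, crops included, and the job is handed in when it is done.

```bash
ls; mkdir -p pics; python3 - <<'E'
from plant import ctrl
import cv2,numpy as np
s=ctrl.get_state();print(s)
for n in("side","top"):
    c=ctrl.read_camera(n);cv2.imwrite(f"pics/{n}0.png",c["pixels"][:,:,::-1]);print(n,c["camera_matrix"],c["xyz"],c["orientation"])
    np.savez(f"{n}0.npz",**c)
E
```

```text
inch.py
pics
plant.py
{'time': 0.0, 'qpos': array([ 9.85986174e-01,  2.87196717e-01,  1.57818662e+00,  3.79554123e-06,
        1.27858141e+00, -1.50026702e-01]), 'dq': array([-0.00061035,  0.00053436,  0.00156349, -0.00123735,  0.00087662,
       -0.00028013]), 'joint_efforts': array([-5.98316019e-04, -4.05973291e+01, -2.92629147e+01, -9.04481703e-05,
        5.63705689e-03,  8.69424639e-06]), 'eef_pos': array([0.28394151, 0.61165037, 0.22992126]), 'tcp_rot': array([ 2.15683859e-01,  9.76462527e-01, -1.10623516e-03, -4.27732288e-04]), 'contact_force': array([-0.4102172 ,  0.48602769, -0.43196298]), 'wrist_torque': array([-0.02689546,  0.00838129, -0.01241483]), 'finger_force': 0.0, 'opening': 0.9995308667542924}
side [[556.0388279    0.         318.93420147]
 [  0.         556.0388279  238.43684296]
 [  0.           0.           1.        ]] [0.25016391 1.24448991 1.06240389] [-0.07846359  0.89415701 -0.43898526  0.04023233]
top [[480.68763565   0.         325.84004308]
 [  0.         480.68763565 242.10067691]
 [  0.           0.           1.        ]] [0.30946153 0.04168117 1.37668777] [-0.70423972  0.70642261 -0.05841109  0.04002082]
```
View pics/side0.png

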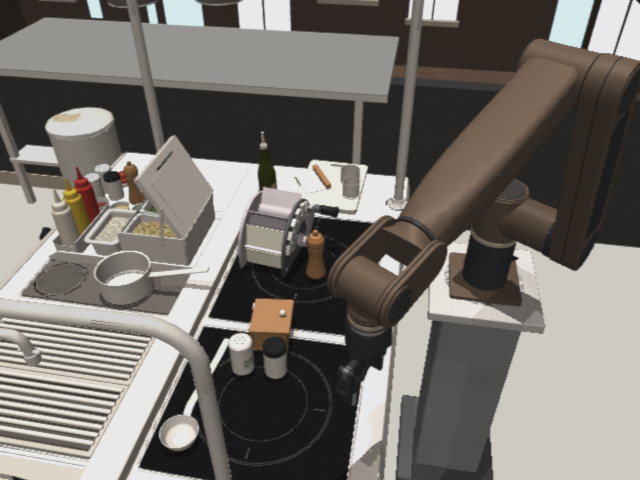

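View pics/top0.png

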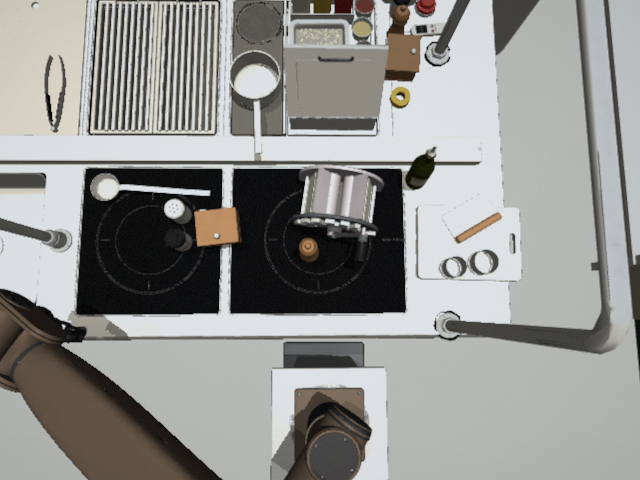

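The overview shows the mill at top (309,248), the salt box at (217,228), the sheeter at (338,200) with its knob at (362,250). In the side view the mill is at (316,255), the knob at (325,211), the box at (272,322). Next: zoomed crops.

```bash
cat > h.py <<'E'
import numpy as np,cv2
from scipy.spatial.transform import Rotation as R
from plant import ctrl
def load(n):
    return dict(np.load(n+".npz"))
def ray(c,u,v,fish=False):
    K=c["camera_matrix"];x=(u-K[0,2])/K[0,0];y=(v-K[1,2])/K[1,1]
    if fish:
        r=np.hypot(x,y);k=np.sin(r)/max(r,1e-9);d=np.array([x*k,y*k,np.cos(r)])
    else: d=np.array([x,y,1.])
    return c["xyz"],R.from_quat(c["orientation"]).apply(d/np.linalg.norm(d))
def onz(c,u,v,z,fish=False):
    o,d=ray(c,u,v,fish);return o+d*(z-o[2])/d[2]
def tri(rs):
    A=0;b=0
    for o,d in rs:
        P=np.eye(3)-np.outer(d,d);A=A+P;b=b+P@o
    p=np.linalg.solve(A,b);return p,[np.linalg.norm((np.eye(3)-np.outer(d,d))@(p-o)) for o,d in rs]
def proj(c,p,fish=False):
    q=R.from_quat(c["orientation"]).inv().apply(np.asarray(p)-c["xyz"]);K=c["camera_matrix"]
    if fish:
        r=np.linalg.norm(q[:2]);th=np.arctan2(r,q[2]);m=q[:2]/r*th
    else: m=q[:2]/q[2]
    return K[0,0]*m[0]+K[0,2],K[1,1]*m[1]+K[1,2]
def T():
    s=ctrl.get_state();return s["eef_pos"],R.from_quat(s["tcp_rot"]),s
E
python3 - <<'E'
from h import *
t=load("top0");s=load("side0")
a=cv2.resize(t["pixels"][150:300,180:410,::-1],None,fx=3.4,fy=3.4,interpolation=cv2.INTER_CUBIC)
cv2.imwrite("pics/ct.png",a)
b=cv2.resize(s["pixels"][170:360,215:405,::-1],None,fx=3.1,fy=3.1,interpolation=cv2.INTER_CUBIC)
cv2.imwrite("pics/cs.png",b)
for n,c in(("top",t),("side",s)):
    hsv=cv2.cvtColor(c["pixels"],cv2.COLOR_RGB2HSV)
    m=cv2.inRange(hsv,(5,90,60),(18,255,255));k,l,st,ce=cv2.connectedComponentsWithStats(m)
    for i in range(1,k):
        if st[i,4]>60:print(n,st[i],ce[i].round(1))
for n,c,x,y in(("postfoot",t,446,325),("boxtop",t,217,226),("milltop",t,309,248)):
    print(n,onz(c,x,y,{"postfoot":0,"boxtop":.086,"milltop":.155}[n]).round(3))
E
```

```text
top [393   5  17  17 216] [401.   13.1]
top [ 387   30   34   43 1161] [403.   52.2]
top [ 194  207   46   40 1488] [216.3 226.3]
top [456 213  45  29 321] [478.2 227. ]
top [299 238  19  23 320] [308.6 248. ]
side [123 162  22  42 418] [132.5 183.7]
side [313 165  18  22 126] [321.4 175.7]
side [ 73 187  18  36  61] [ 83.2 204. ]
side [306 229  20  50 737] [315.2 255. ]
side [ 249  298   45   52 1693] [270.2 320.1]
postfoot [ 0.264 -0.335  0.   ]
boxtop [0.535 0.302 0.086]
milltop [0.466 0.053 0.155]
```

View pics/ct.png

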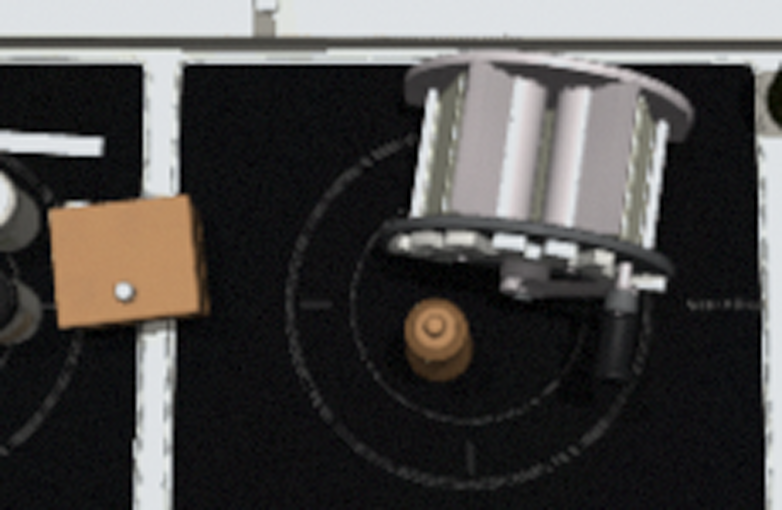

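View pics/cs.png

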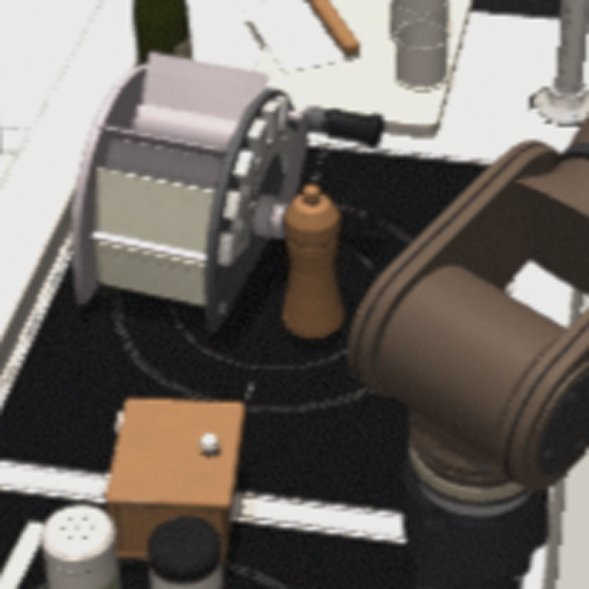

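```bash
python3 - <<'E'
from h import *
t=load("top0");s=load("side0")
ft=lambda p:(180+p[0]/3.4-.35,150+p[1]/3.4-.35)
fs=lambda p:(215+p[0]/3.1-.35,170+p[1]/3.1-.35)
for n,a,b in(("mill",(436,326),(313,190)),("knob_out",(613,374),(376,130)),("knob_in",(619,312),(328,121)),("hub",(517,286),(262,215))):
    p,e=tri([ray(t,*ft(a)),ray(s,*fs(b))]);print(n,p.round(4),np.round(e,4))
for z in(.06,.09):
  P=[onz(t,*ft(q),z) for q in((383,240),(673,268),(406,85),(693,115))]
  for p in P:print(p.round(4))
  d=P[0]-P[1];print("w",np.linalg.norm(d),np.degrees(np.arctan2(-d[0],d[1])))
  d=P[2]-P[3];print("w",np.linalg.norm(d),np.degrees(np.arctan2(-d[0],d[1])))
print("foot",onz(s,*fs((213,327)),0),"millbase front",onz(s,*fs((313,337)),0))
P=[onz(t,*ft(q),.086) for q in((49,211),(189,196),(201,316),(59,328))]
print("box",np.mean(P,0),*[p.round(3) for p in P])
for n,u,v in(("tinw",174,209),("tinb",178,238)):print(n,onz(t,u,v,.094))
E
```

```text
mill [0.4732 0.0556 0.1535] [0.0011 0.0011]
knob_out [ 0.4384 -0.0802  0.1286] [0.0004 0.0004]
knob_in [ 0.4859 -0.0855  0.1298] [0.0001 0.0001]
hub [ 0.5257 -0.0082  0.0684] [0.0096 0.0096]
[0.5556 0.0999 0.06  ]
[ 0.5322 -0.1375  0.06  ]
[0.6861 0.0814 0.06  ]
[ 0.6611 -0.1567  0.06  ]
w 0.23851607586327642 -5.614269479552582
w 0.23950493184405708 -6.010237226856177
[0.55   0.0985 0.09  ]
[ 0.5272 -0.1334  0.09  ]
[0.6776 0.0805 0.09  ]
[ 0.6531 -0.1522  0.09  ]
w 0.23308161946640682 -5.614269479552596
w 0.23404794491254383 -6.010237226856195
foot [0.56548592 0.07900306 0.        ] millbase front [0.47145471 0.07667448 0.        ]
box [0.53255968 0.30415621 0.086     ] [0.574 0.365 0.086] [0.587 0.254 0.086] [0.489 0.243 0.086] [0.48  0.354 0.086]
tinw [0.58007122 0.41736203 0.094     ]
tinb [0.50091351 0.40367738 0.094     ]
```

```bash
cat >> h.py <<'E'
PSI=np.radians(-5.9)
DOWN=lambda psi=PSI: R.from_matrix(np.array([[-np.cos(psi),-np.sin(psi),0],[-np.sin(psi),np.cos(psi),0],[0,0,-1]]).T)
def to(p,psi=PSI):
    q,r,_=T();print("delta",r.inv().apply(np.asarray(p)-q).round(4),"rot",(r.inv()*DOWN(psi)).as_rotvec().round(4))
E
python3 - <<'E'
from h import *
r=DOWN().as_matrix();print(r,np.linalg.det(r))
to((.4725,.0548,.235))
E
```

```text
[[-0.99470282  0.10279254  0.        ]
 [ 0.10279254  0.99470282  0.        ]
 [ 0.          0.         -1.        ]] 1.0
delta [-0.4056 -0.4257 -0.0042] rot [-0.0021 -0.0007 -0.3318]
```

Units first: shifts go in mm. So -0.1 m is -100, -0.4 m is -400.

```bash
echo '[{"sx":-20,"sy":-21,"sz":-4,"wz":-0.02,"aperture":1},{"sx":-60,"sy":-63,"sz":-4,"wz":-0.05,"aperture":1},{"sx":-100,"sy":-105,"sz":-4,"wz":-0.09,"aperture":1},{"sx":-140,"sy":-147,"sz":-4,"wz":-0.13,"aperture":1},{"sx":-182,"sy":-191,"sz":-4,"wz":-0.17,"aperture":1},{"sx":-224,"sy":-235,"sz":-4,"wz":-0.21,"aperture":1},{"sx":-266,"sy":-279,"sz":-4,"wz":-0.25,"aperture":1},{"sx":-308,"sy":-323,"sz":-4,"wz":-0.29,"aperture":1},{"sx":-350,"sy":-367,"sz":-4,"wz":-0.332,"aperture":1},{"sx":-380,"sy":-400,"sz":-4,"wz":-0.332,"aperture":1}]' > mv.in && python3 inch.py mv.in 30; python3 - <<'E'
from h import *
to((.4725,.0548,.235))
E
```

```text
time: 1.35
eef_pos: [0.4606, 0.0871, 0.235]
tcp_rot: [0.052, 0.999, -0.0, -0.0]
contact_force: [-0.0, 0.3, 0.6]
opening: 1.004
finger_force: 0.0
delta [-0.0152 -0.0308  0.    ] rot [-0.0001 -0.0002 -0.0011]
```

To row units: -0.03 m is -30, -0.016 m is -16.

```bash
echo '[{"sx":-8,"sy":-15,"aperture":1},{"sx":-16,"sy":-30,"aperture":1},{"sx":-16,"sy":-30,"aperture":1}]' > mv.in && python3 inch.py mv.in; python3 - <<'E'
from h import *
c=ctrl.read_camera("wrist");np.savez("w0.npz",**c)
cv2.imwrite("pics/w0.png",c["pixels"][:,:,::-1]);print(c["camera_matrix"],c["xyz"],c["orientation"])
print("pred mill top",proj(c,(.4725,.0548,.155),1),"knob",proj(c,(.4615,-.0831,.129),1))
E
```

```text
time: 1.72
eef_pos: [0.4734, 0.0579, 0.2351]
tcp_rot: [0.052, 0.999, 0.0, -0.0]
contact_force: [-0.5, -0.3, 0.0]
opening: 0.998
finger_force: 0.0
[[371.64829954   0.         326.33711966]
 [  0.         371.64829954 239.54841572]
 [  0.           0.           1.        ]] [0.39176409 0.06589608 0.37738825] [0.73319618 0.66071172 0.10777461 0.11944877]
pred mill top (np.float64(322.0861234389403), np.float64(249.92208615591795)) knob (np.float64(143.09700615456296), np.float64(241.5574556038825))
```

View pics/w0.png

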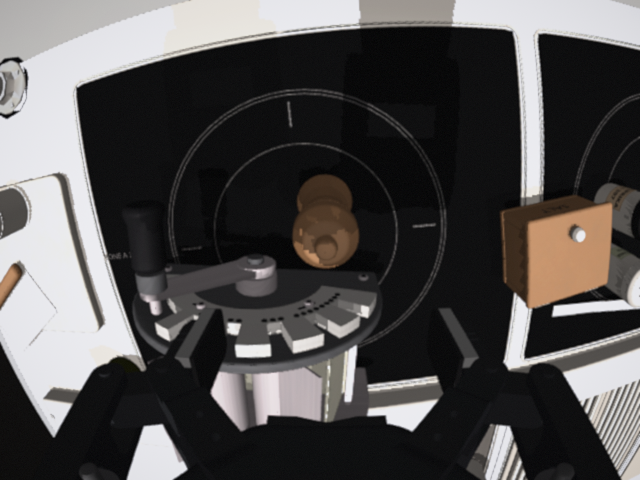

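The wrist view has the mill's top at (323,249) and the knob at (146,240), both within a few pixels of prediction. Descend and grasp the head.

To row units: 0.134 m is 134, 0.125 m is 125.

```bash
echo '[{"sy":-3,"sz":20,"aperture":1},{"sy":-3,"sz":50,"aperture":1},{"sy":-3,"sz":80,"aperture":1},{"sy":-3,"sz":105,"aperture":1},{"sy":-3,"sz":125,"aperture":1},{"sy":-3,"sz":134,"aperture":1},{"sy":-3,"sz":134,"aperture":1},{"sy":-3,"sz":134,"aperture":0},{"sy":-3,"sz":134,"aperture":0},{"sy":-3,"sz":134,"aperture":0}]' > mv.in && python3 inch.py mv.in 30; echo '[{"aperture":0},{"aperture":0}]' > mv.in && python3 inch.py mv.in 40
```

```text
time: 3.02
eef_pos: [0.4739, 0.0549, 0.1025]
tcp_rot: [0.051, 0.999, 0.0, 0.001]
contact_force: [-0.9, 1.2, 3.0]
opening: 0.547
finger_force: 31.0
time: 3.28
eef_pos: [0.474, 0.0549, 0.1026]
tcp_rot: [0.051, 0.999, 0.0, 0.001]
contact_force: [-0.9, 1.9, 6.4]
opening: 0.539
finger_force: 40.4
```

To row units: -0.06 m is -60, -0.045 m is -45.

```bash
echo '[{"sz":-10,"aperture":0},{"sz":-25,"aperture":0},{"sz":-45,"aperture":0},{"sz":-60,"aperture":0},{"sx":20,"sz":-60,"aperture":0},{"sx":40,"sy":10,"sz":-60,"aperture":0}]' > mv.in && python3 inch.py mv.in; python3 - <<'E'
from h import *
to((.425,.325,.165))
E
```

```text
time: 4.03
eef_pos: [0.4338, 0.0687, 0.1619]
tcp_rot: [0.052, 0.999, -0.0, 0.0]
contact_force: [-0.1, 0.2, -3.2]
opening: 0.536
finger_force: 41.7
delta [ 0.0353  0.254  -0.0032] rot [-0.0002  0.0003 -0.0009]
```

To row units: 0.254 m is 254, 0.25 m is 250.

```bash
echo '[{"sx":3,"sy":20,"aperture":0},{"sx":8,"sy":55,"aperture":0},{"sx":13,"sy":95,"aperture":0},{"sx":18,"sy":135,"aperture":0},{"sx":23,"sy":175,"aperture":0},{"sx":28,"sy":210,"aperture":0},{"sx":33,"sy":235,"aperture":0},{"sx":35,"sy":250,"aperture":0},{"sx":35,"sy":254,"aperture":0},{"sx":35,"sy":254,"sz":20,"aperture":0}]' > mv.in && python3 inch.py mv.in; echo '[{"sz":15,"aperture":0},{"sz":25,"aperture":0},{"sz":32,"aperture":0},{"sz":32,"aperture":0}]' > mv.in && python3 inch.py mv.in; python3 - <<'E'
from h import *
c=ctrl.read_camera("side");np.savez("s1.npz",**c)
cv2.imwrite("pics/s1.png",cv2.resize(c["pixels"][250:450,200:420,::-1],None,fx=3,fy=3))
print("mill base pred",proj(c,(*T()[0][:2],0)))
E
```

```text
time: 5.28
eef_pos: [0.4271, 0.3255, 0.1431]
tcp_rot: [0.051, 0.999, 0.001, 0.002]
contact_force: [-0.1, -0.6, -2.1]
opening: 0.54
finger_force: 41.9
time: 5.78
eef_pos: [0.4253, 0.3249, 0.1088]
tcp_rot: [0.051, 0.999, -0.0, -0.0]
contact_force: [0.1, -0.0, -3.1]
opening: 0.539
finger_force: 41.9
mill base pred (np.float64(315.73586085180676), np.float64(345.8818897533584))
```

View pics/s1.png

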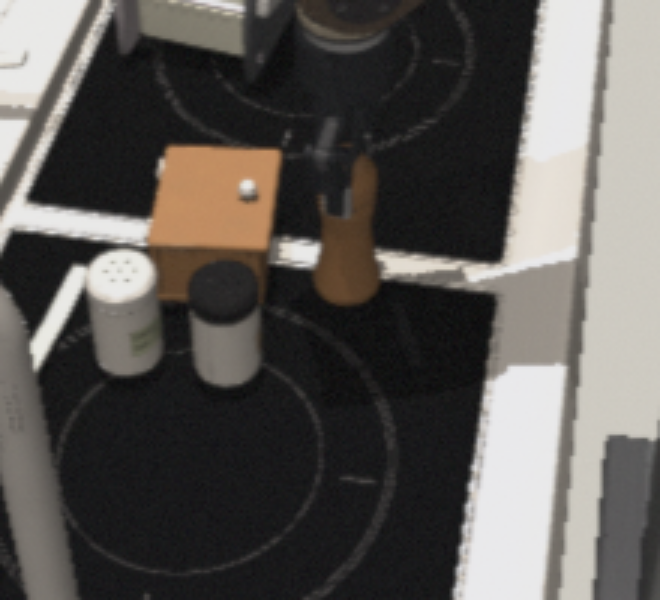

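The mill hangs upright at crop (346,260), clear of box and tins, a few mm above the hob. I'll lower it until contact.

To row units: 0.005 m is 5, 0.003 m is 3.

```bash
echo '[{"sz":3,"aperture":0},{"sz":5,"aperture":0},{"sz":5,"aperture":0}]' > mv.in && python3 inch.py mv.in; echo '[{"sz":1.5,"aperture":0},{"sz":1.5,"aperture":0}]' > mv.in && python3 inch.py mv.in
```

```text
time: 6.2
eef_pos: [0.4254, 0.3252, 0.1042]
tcp_rot: [0.051, 0.999, -0.0, -0.0]
contact_force: [0.5, 0.0, -2.3]
opening: 0.539
finger_force: 41.9
time: 6.45
eef_pos: [0.4254, 0.3252, 0.1027]
tcp_rot: [0.051, 0.999, -0.0, -0.0]
contact_force: [-0.0, -0.0, -2.9]
opening: 0.537
finger_force: 41.9
```

```bash
echo '[{"sz":1,"aperture":0},{"sz":1,"aperture":0}]' > mv.in && python3 inch.py mv.in;echo '[{"sz":1,"aperture":0},{"sz":1,"aperture":0}]' > mv.in && python3 inch.py mv.in
```

```text
time: 6.7
eef_pos: [0.4259, 0.3253, 0.1026]
tcp_rot: [0.051, 0.999, 0.0, 0.0]
contact_force: [-1.3, 0.2, 2.0]
opening: 0.537
finger_force: 42.3
time: 6.95
eef_pos: [0.4264, 0.3254, 0.1026]
tcp_rot: [0.051, 0.999, 0.0, 0.001]
contact_force: [-1.3, -0.5, 6.2]
opening: 0.538
finger_force: 42.6
```

```bash
echo '[{"sz":-1.5,"aperture":0},{"sz":-1.5,"aperture":0.65},{"sz":-1.5,"aperture":0.8},{"sz":-1.5,"aperture":1},{"sz":-1.5,"aperture":1},{"sz":-20,"aperture":1},{"sz":-50,"aperture":1},{"sz":-90,"aperture":1},{"sz":-120,"aperture":1},{"sz":-130,"aperture":1}]' > mv.in && python3 inch.py mv.in; python3 - <<'E'
from h import *
c=ctrl.read_camera("side");np.savez("s2.npz",**c)
m=cv2.inRange(cv2.cvtColor(c["pixels"],cv2.COLOR_RGB2HSV),(5,90,60),(18,255,255));k,l,st,ce=cv2.connectedComponentsWithStats(m)
for i in range(1,k):
    if st[i,4]>200:print(st[i],ce[i].round(1))
print("top pred",proj(c,(.4255,.3252,.155)),"base",proj(c,(.4255,.3252,0)))
d=PSI;X=np.array([np.cos(d),np.sin(d),0]);Y=np.array([-np.sin(d),np.cos(d),0])
g=np.array([.609,-.028,.06])-.141*X+np.array([0,0,0]);a=np.radians(-45.5)
k=g+.1*(np.sin(a)*Y+np.cos(a)*np.array([0,0,1]));print("knob",k)
pt=k-.009*X;print(pt);to((pt[0],pt[1],.235))
E
```

```text
time: 8.2
eef_pos: [0.4267, 0.3259, 0.2348]
tcp_rot: [0.051, 0.999, 0.002, 0.003]
contact_force: [0.6, -0.3, -0.2]
opening: 1.0
finger_force: 0.0
[123 162  22  42 417] [132.4 183.7]
[ 249  298   45   53 1695] [270.1 320.1]
[304 300  22  54 907] [314.6 327.5]
top pred (np.float64(315.34158590586804), np.float64(301.1144831869318)) base (np.float64(315.7761701256076), np.float64(345.90696717660785))
knob [ 0.46141522 -0.08445348  0.13009093]
[ 0.4524629  -0.08352834  0.13009093]
delta [-0.0677 -0.4045 -0.0014] rot [0.003  0.0048 0.0002]
```

```bash
echo '[{"sy":-20,"aperture":1},{"sy":-60,"aperture":1},{"sx":-10,"sy":-110,"aperture":1},{"sx":-18,"sy":-160,"aperture":1},{"sx":-27,"sy":-210,"aperture":1},{"sx":-36,"sy":-260,"aperture":1},{"sx":-45,"sy":-310,"aperture":1},{"sx":-55,"sy":-355,"aperture":1},{"sx":-62,"sy":-390,"aperture":1},{"sx":-68,"sy":-404,"aperture":1}]' > mv.in && python3 inch.py mv.in; echo '[{"aperture":1}]' > mv.in && python3 inch.py mv.in; python3 - <<'E'
from h import *
c=ctrl.read_camera("wrist");np.savez("w1.npz",**c)
cv2.imwrite("pics/w1.png",c["pixels"][:,:,::-1])
to((.4525,-.0835,.235))
print("knob",proj(c,(.4614,-.0845,.130),1),"outer",proj(c,(.4614-.0298,-.0845+.0031,.130),1),proj(c,(.4614+.0219,-.0845-.0022,.130),1))
E
```

```text
time: 9.5
eef_pos: [0.4502, -0.0854, 0.229]
tcp_rot: [0.053, 0.999, 0.001, -0.002]
contact_force: [-0.0, 0.1, 0.4]
opening: 1.005
finger_force: 0.0
time: 9.62
eef_pos: [0.451, -0.084, 0.2297]
tcp_rot: [0.052, 0.999, 0.001, -0.001]
contact_force: [1.0, -0.1, -0.2]
opening: 1.002
finger_force: 0.0
delta [-0.0015 -0.0001 -0.0051] rot [ 0.0011 -0.002  -0.0003]
knob (np.float64(327.80403289163996), np.float64(255.35748087554686)) outer (np.float64(327.78261149851613), np.float64(213.64003405199236)) (np.float64(327.9198556281227), np.float64(283.94347153629155))
```

View pics/w1.png

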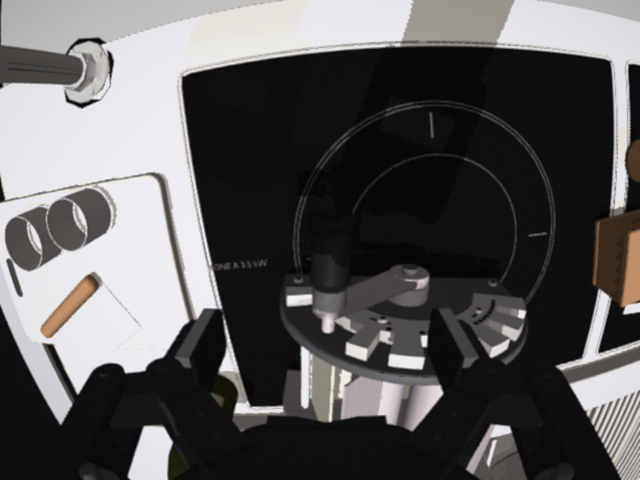

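The knob spans (328,210)–(331,290), as predicted; fingers straddle it. Descend and grip.

To row units: 0.105 m is 105, 0.12 m is 120.

```bash
echo '[{"sx":-1.5,"sz":20,"aperture":1},{"sx":-1.5,"sz":50,"aperture":1},{"sx":-1.5,"sz":80,"aperture":1},{"sx":-1.5,"sz":105,"aperture":1},{"sx":-1.5,"sz":120,"aperture":1},{"sx":-1.5,"sz":120,"aperture":1},{"sx":-1.5,"sz":120,"aperture":0.3},{"sx":-1.5,"sz":120,"aperture":0},{"sx":-1.5,"sz":120,"aperture":0},{"sx":-1.5,"sz":120,"aperture":0}]' > mv.in && python3 inch.py mv.in 40;echo '[{"aperture":0},{"aperture":0},{"aperture":0}]' > mv.in && python3 inch.py mv.in 70
```

```text
time: 10.92
eef_pos: [0.4536, -0.0836, 0.1112]
tcp_rot: [0.052, 0.999, 0.0, 0.001]
contact_force: [0.2, 2.2, 0.1]
opening: 0.324
finger_force: 39.5
time: 11.3
eef_pos: [0.4535, -0.0839, 0.1111]
tcp_rot: [0.052, 0.999, 0.0, 0.001]
contact_force: [1.6, 1.8, 1.1]
opening: 0.313
finger_force: 69.2
```

To row units: 0.0115 m is 11.5, 0.009 m is 9.

```bash
echo '[{"sx":3,"aperture":0},{"sx":6,"aperture":0},{"sx":9,"aperture":0},{"sx":11.5,"aperture":0},{"sx":11.5,"aperture":0}]' > mv.in && python3 inch.py mv.in
```

```text
time: 11.92
eef_pos: [0.4448, -0.0828, 0.1116]
tcp_rot: [0.052, 0.999, -0.0, 0.005]
contact_force: [10.7, 2.5, -5.0]
opening: 0.316
finger_force: 69.1
```

To row units: 0.003 m is 3, 0.002 m is 2.

```bash
echo '[{"sx":2,"aperture":0},{"sx":3,"aperture":0},{"sx":3,"aperture":0}]' > mv.in && python3 inch.py mv.in; python3 - <<'E'
from h import *
for a1 in(-45.5,-35,-25,-15,-5,5,15,22,30,36,40,46):
    a=np.radians(a1);b=np.radians(-45.5);print(a1,"dy",round(.1*(np.sin(a)-np.sin(b)),4),"dz",round(-.1*(np.cos(a)-np.cos(b)),4))
E
```

```text
time: 12.3
eef_pos: [0.4423, -0.0825, 0.1116]
tcp_rot: [0.052, 0.999, -0.0, 0.006]
contact_force: [13.1, 2.2, -6.5]
opening: 0.316
finger_force: 69.1
-45.5 dy 0.0 dz -0.0
-35 dy 0.014 dz -0.0118
-25 dy 0.0291 dz -0.0205
-15 dy 0.0454 dz -0.0265
-5 dy 0.0626 dz -0.0295
5 dy 0.08 dz -0.0295
15 dy 0.0972 dz -0.0265
22 dy 0.1088 dz -0.0226
30 dy 0.1213 dz -0.0165
36 dy 0.1301 dz -0.0108
40 dy 0.1356 dz -0.0065
46 dy 0.1433 dz 0.0006
```

```bash
python3 - <<'E'
from h import *
d=PSI;X=np.array([np.cos(d),np.sin(d),0]);Y=np.array([-np.sin(d),np.cos(d),0]);Z=np.array([0,0,1.])
piv=np.array([.609,-.028,.06])-.087*X
for n in("w0","w1"):
    c=load(n);g=cv2.cvtColor(c["pixels"],cv2.COLOR_RGB2GRAY)
    print(n,"piv",np.round(proj(c,piv,1)))
    for rr in(.100,.106,.112):
        A=np.arange(-30,76,2);v=[]
        for a in np.radians(A):
            u=proj(c,piv+rr*(np.sin(a)*Y+np.cos(a)*Z),1);v.append(int(cv2.getRectSubPix(g,(1,1),u)[0,0]))
        print(rr,' '.join(f"{a}:{x}" for a,x in zip(A,v)))
c=load("w0");cv2.imwrite("pics/w0c.png",cv2.resize(c["pixels"][240:370,125:395,::-1],None,fx=2.95,fy=2.95,interpolation=cv2.INTER_CUBIC))
E
```

```text
w0 piv [251. 272.]
0.1 -30:60 -28:77 -26:78 -24:77 -22:88 -20:139 -18:51 -16:17 -14:65 -12:66 -10:66 -8:14 -6:11 -4:11 -2:11 0:88 2:238 4:229 6:101 8:78 10:78 12:78 14:78 16:79 18:151 20:147 22:144 24:81 26:78 28:77 30:78 32:77 34:90 36:99 38:98 40:100 42:78 44:78 46:77 48:78 50:79 52:86 54:105 56:100 58:79 60:78 62:79 64:79 66:79 68:72 70:42 72:32 74:32
0.106 -30:64 -28:78 -26:78 -24:77 -22:101 -20:141 -18:57 -16:16 -14:45 -12:66 -10:66 -8:22 -6:11 -4:11 -2:12 0:16 2:124 4:215 6:88 8:77 10:78 12:78 14:77 16:80 18:149 20:164 22:141 24:81 26:78 28:78 30:79 32:78 34:91 36:109 38:116 40:102 42:78 44:78 46:78 48:79 50:84 52:104 54:106 56:101 58:80 60:78 62:78 64:79 66:78 68:74 70:45 72:31 74:32
0.112 -30:100 -28:103 -26:87 -24:81 -22:116 -20:142 -18:131 -16:18 -14:22 -12:66 -10:66 -8:37 -6:11 -4:10 -2:11 0:11 2:29 4:30 6:77 8:77 10:78 12:78 14:78 16:77 18:39 20:52 22:149 24:80 26:78 28:78 30:78 32:78 34:53 36:157 38:115 40:163 42:78 44:78 46:78 48:78 50:89 52:118 54:107 56:130 58:86 60:78 62:78 64:78 66:78 68:75 70:47 72:32 74:31
w1 piv [404. 282.]
0.1 -30:78 -28:78 -26:78 -24:78 -22:134
[... 278 characters left out ...]
8:62 70:35 72:31 74:29
0.106 -30:79 -28:78 -26:78 -24:77 -22:142 -20:35 -18:33 -16:48 -14:77 -12:78 -10:77 -8:77 -6:77 -4:102 -2:78 0:11 2:10 4:11 6:10 8:11 10:28 12:66 14:66 16:49 18:21 20:34 22:79 24:77 26:77 28:77 30:76 32:107 34:113 36:113 38:109 40:77 42:76 44:76 46:76 48:95 50:129 52:133 54:130 56:93 58:76 60:76 62:76 64:76 66:77 68:61 70:22 72:16 74:15
0.112 -30:83 -28:84 -26:79 -24:76 -22:142 -20:30 -18:32 -16:32 -14:78 -12:77 -10:78 -8:77 -6:77 -4:63 -2:12 0:9 2:11 4:11 6:8 8:13 10:56 12:65 14:65 16:17 18:15 20:133 22:78 24:76 26:77 28:77 30:77 32:166 34:200 36:203 38:157 40:76 42:76 44:77 46:76 48:113 50:225 52:233 54:236 56:156 58:78 60:77 62:77 64:77 66:74 68:62 70:21 72:16 74:15
```

View pics/w0c.png

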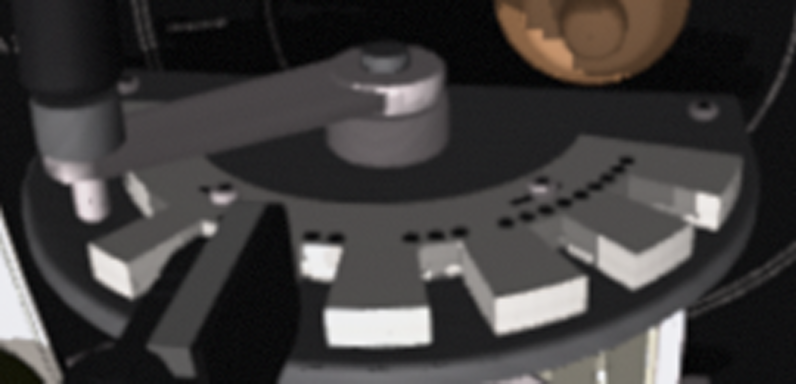

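The crop shows notches with dots; three dots at (433,238), four dots to five dots in a row toward (625,160). The rim offset is small, with notch four around 36–39°. Swing to about 28°, between notches three and four.

```bash
echo '[{"sx":1,"sy":7,"sz":-6.5,"aperture":0},{"sx":1,"sy":14,"sz":-11.8,"aperture":0},{"sx":1,"sy":21.5,"sz":-16.5,"aperture":0},{"sx":1,"sy":29.1,"sz":-20.5,"aperture":0},{"sx":1,"sy":45.4,"sz":-26.5,"aperture":0},{"sx":1,"sy":62.6,"sz":-29.5,"aperture":0},{"sx":1,"sy":80,"sz":-29.5,"aperture":0},{"sx":1,"sy":97.2,"sz":-26.5,"aperture":0},{"sx":1,"sy":109,"sz":-22.6,"aperture":0},{"sx":1,"sy":118.3,"sz":-18.2,"aperture":0}]' > mv.in && python3 inch.py mv.in; echo '[{"aperture":0}]' > mv.in && python3 inch.py mv.in
```

```text
time: 13.55
eef_pos: [0.4606, 0.0346, 0.138]
tcp_rot: [0.052, 0.999, -0.001, 0.014]
contact_force: [12.7, 2.8, 18.2]
opening: 0.312
finger_force: 71.8
time: 13.68
eef_pos: [0.4604, 0.0355, 0.1376]
tcp_rot: [0.052, 0.999, 0.001, 0.014]
contact_force: [12.3, 6.7, 15.6]
opening: 0.312
finger_force: 71.5
```

To row units: -0.008 m is -8, -0.004 m is -4.

```bash
echo '[{"sz":-4,"aperture":0},{"sy":1,"sz":-8,"aperture":0},{"sy":2,"sz":-8,"aperture":0}]' > mv.in && python3 inch.py mv.in; python3 - <<'E'
from h import *
p=T()[0]-np.array([.4535,-.0839,.1111]);d=PSI
print("drawn",-(p@[np.cos(d),np.sin(d),0]),"y",p@[-np.sin(d),np.cos(d),0],"z",p[2],T()[2]["contact_force"])
w=ctrl.read_camera("wrist");np.savez("w2.npz",**w);s=ctrl.read_camera("side");np.savez("s3.npz",**s)
a=cv2.resize(w["pixels"][180:400,170:500,::-1],(795,530)[:2] and (525,350),interpolation=cv2.INTER_CUBIC)
b=cv2.resize(s["pixels"][170:300,225:345,::-1],(275,298),interpolation=cv2.INTER_CUBIC)
a=cv2.resize(w["pixels"][190:390,180:480,::-1],(800,533),interpolation=cv2.INTER_CUBIC)
cv2.imwrite("pics/w2.png",a)
E
```

```text
time: 14.05
eef_pos: [0.4572, 0.0356, 0.1403]
tcp_rot: [0.052, 0.999, -0.002, 0.011]
contact_force: [15.9, -3.7, -3.1]
opening: 0.311
finger_force: 70.0
drawn 0.008633211416542663 y 0.11920088755799507 z 0.02919886819560938 [15.86386584 -3.73539029 -3.06859261]
```

View pics/w2.png

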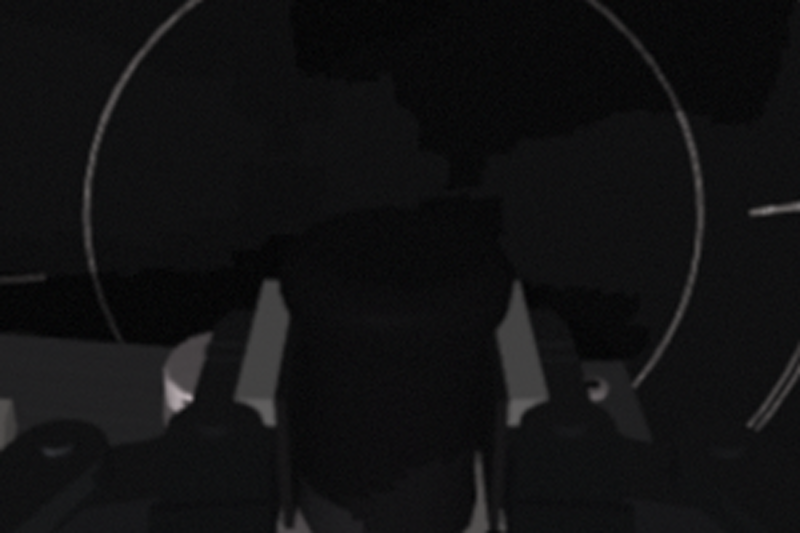

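The picture is dark, but it shows the knob held between the pads at (395,330); the hub is at (190,375). The 16 N axial force says the pin is fully drawn. Now ease it in to find the plate face.

```bash
cat >> h.py <<'E'
def rel():
    q,r,s=T();p=q-np.array([.4535,-.0839,.1111]);d=PSI
    f=s["contact_force"];X=np.array([np.cos(d),np.sin(d),0]);Y=np.array([-np.sin(d),np.cos(d),0])
    print("drawn",round(-p@X*1e3,1),"y",round(p@Y*1e3,1),"z",round(p[2]*1e3,1),"F along X,Y,Z",np.round([f@X,f@Y,f[2]],1),"op",round(s["opening"],3))
E
echo '[{"sx":-2,"aperture":0},{"sx":-4,"aperture":0},{"sx":-4,"aperture":0}]' > mv.in && python3 inch.py mv.in >/dev/null; python3 -c "from h import *;rel()"; echo '[{"sx":-2,"aperture":0},{"sx":-3,"aperture":0},{"sx":-3,"aperture":0}]' > mv.in && python3 inch.py mv.in>/dev/null; python3 -c "from h import *;rel()"
```

```text
drawn 6.0 y 119.1 z 29.0 F along X,Y,Z [12.5 -0.7 -0.8] op 0.314
drawn 4.4 y 119.0 z 28.7 F along X,Y,Z [ 7.3 -1.1  3.2] op 0.313
```

Units first: shifts go in mm. So -0.003 m is -3, -0.002 m is -2.

```bash
echo '[{"sx":-2,"aperture":0},{"sx":-3,"aperture":0},{"sx":-3,"aperture":0}]' > mv.in && python3 inch.py mv.in >/dev/null; python3 -c "from h import *;rel()"
```

```text
drawn 4.3 y 119.1 z 28.3 F along X,Y,Z [-0.4 -2.9  9.2] op 0.314
```

To row units: 0.0055 m is 5.5, 0.008 m is 8.

```bash
echo '[{"sx":-1,"sy":2.5,"sz":-1,"aperture":0},{"sx":-2,"sy":5.5,"sz":0.5,"aperture":0},{"sx":-3,"sy":8,"sz":2,"aperture":0},{"sx":-3,"sy":8,"sz":2,"aperture":0}]' > mv.in && python3 inch.py mv.in >/dev/null; python3 -c "from h import *;rel()"; echo '[{"sy":2.2,"sz":1.3,"aperture":0},{"sy":4.5,"sz":2.7,"aperture":0},{"sy":4.5,"sz":2.7,"aperture":0}]' > mv.in && python3 inch.py mv.in>/dev/null;  python3 -c "from h import *;rel()"
```

```text
drawn 4.0 y 126.1 z 24.9 F along X,Y,Z [-6.6 -7.2  8.3] op 0.31
drawn 3.8 y 130.9 z 22.2 F along X,Y,Z [-5.7 -5.3  9.5] op 0.313
```

```bash
for i in 1 2; do echo '[{"sy":1.5,"sz":0.5,"aperture":0},{"sy":3,"sz":1,"aperture":0},{"sy":3,"sz":1,"aperture":0}]' > mv.in && python3 inch.py mv.in >/dev/null; python3 -c "from h import *;rel()"; done
```

```text
drawn 3.7 y 133.4 z 20.9 F along X,Y,Z [-3.9 -7.5  6.6] op 0.314
drawn 3.5 y 136.3 z 19.3 F along X,Y,Z [-1.9 -6.3  2.9] op 0.31
```

```bash
for i in 1 2; do echo '[{"sx":-1,"sy":1.3,"sz":1,"aperture":0},{"sx":-1.5,"sy":2.6,"sz":2,"aperture":0},{"sx":-1.5,"sy":2.6,"sz":2,"aperture":0}]' > mv.in && python3 inch.py mv.in >/dev/null; python3 -c "from h import *;rel()"; done
```

```text
drawn -1.1 y 139.4 z 17.5 F along X,Y,Z [ 8.7 -3.3 -4. ] op 0.319
drawn -2.7 y 141.9 z 15.6 F along X,Y,Z [ 8.4 -5.1 -4. ] op 0.311
```

```bash
echo '[{"sx":-2,"aperture":0},{"sx":-4,"aperture":0},{"sx":-4,"aperture":0}]' > mv.in && python3 inch.py mv.in >/dev/null; python3 -c "from h import *;rel()"; echo '[{"sx":-2,"aperture":0},{"sx":-3,"aperture":0},{"sx":-3,"aperture":0}]' > mv.in && python3 inch.py mv.in >/dev/null; python3 -c "from h import *;rel()"
```

```text
drawn -5.3 y 142.1 z 15.1 F along X,Y,Z [ 4.9 -4.9 -2.8] op 0.316
drawn -5.4 y 142.7 z 14.4 F along X,Y,Z [-3.4 -6.4  1.4] op 0.313
```

To row units: 0.003 m is 3, 0.002 m is 2.

```bash
echo '[{"sy":1.5,"sz":1,"aperture":0},{"sy":3,"sz":2,"aperture":0},{"sy":3,"sz":2,"aperture":0}]' > mv.in && python3 inch.py mv.in >/dev/null; python3 -c "from h import *;rel()"; echo '[{"sy":-3,"sz":-1,"aperture":0},{"sy":-6,"sz":-3,"aperture":0},{"sy":-6,"sz":-3,"aperture":0}]' > mv.in && python3 inch.py mv.in >/dev/null; python3 -c "from h import *;rel()"
```

```text
drawn -5.4 y 143.5 z 13.8 F along X,Y,Z [ -7.6 -15.    8.6] op 0.312
drawn -5.3 y 141.5 z 15.1 F along X,Y,Z [-4.9  1.1 -1.1] op 0.311
```

```bash
echo '[{"aperture":0.5},{"aperture":0.8},{"aperture":1},{"aperture":1},{"aperture":1},{"sz":-20,"aperture":1},{"sz":-60,"aperture":1},{"sz":-110,"aperture":1},{"sz":-150,"aperture":1},{"sz":-150,"aperture":1}]' > mv.in && python3 inch.py mv.in; echo '[{"sx":10,"sy":30,"aperture":1},{"sx":20,"sy":80,"sz":-20,"aperture":1},{"sx":20,"sy":130,"sz":-40,"aperture":1},{"sx":20,"sy":180,"sz":-40,"aperture":1},{"sx":20,"sy":180,"sz":-40,"aperture":1}]' > mv.in && python3 inch.py mv.in; python3 - <<'E'
from h import *
t=ctrl.read_camera("top");np.savez("t4.npz",**t);s=ctrl.read_camera("side")
a=cv2.resize(s["pixels"][170:360,215:345,::-1],(390,570),interpolation=cv2.INTER_CUBIC)
b=cv2.resize(t["pixels"][150:300,250:410,::-1],(400,375),interpolation=cv2.INTER_CUBIC)
o=np.zeros((570,790,3),np.uint8);o[:,:390]=a;o[:375,390:]=b;cv2.imwrite("pics/end.png",o)
E
```

```text
time: 20.4
eef_pos: [0.4771, 0.0555, 0.2819]
tcp_rot: [0.051, 0.999, -0.0, 0.004]
contact_force: [0.1, -0.3, -0.7]
opening: 0.999
finger_force: 0.0
time: 21.02
eef_pos: [0.4729, 0.2392, 0.3156]
tcp_rot: [0.049, 0.999, -0.0, -0.001]
contact_force: [-0.5, -0.3, -0.2]
opening: 1.002
finger_force: 0.0
```

View pics/end.png

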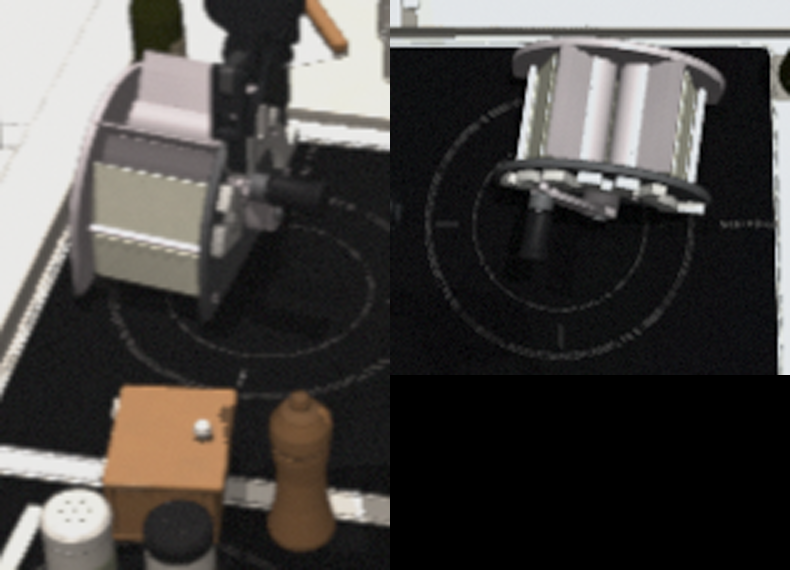

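```bash
python3 - <<'E'
from h import *
t=load("t4");s=load("side0")
ft=lambda p:(250+(p[0]-390)/2.5-.3,150+p[1]/2.5-.3)
fs=lambda p:(215+p[0]/3-.3,170+p[1]/3-.3)
d=PSI;X=np.array([np.cos(d),np.sin(d),0]);Y=np.array([-np.sin(d),np.cos(d),0])
for n,a,b in(("out",(534,256),(322,194)),("in",(540,209),(268,187))):
    p,e=tri([ray(t,*ft(a)),ray(s,*fs(b))]);q=p-np.array([.609,-.023,0]);print(n,p.round(4),np.round(e,4),"x'",q@X,"y'",q@Y,"z-60",p[2]-.06,"ang",np.degrees(np.arctan2(q@Y,p[2]-.06)))
E
```

```text
out [0.4562 0.0571 0.1454] [0.0001 0.0001] x' -0.16019985738982337 y' 0.06395275681013204 z-60 0.0853688460248033 ang 36.8381510614961
in [0.5066 0.051  0.1421] [0.0009 0.0009] x' -0.10941665287062718 y' 0.06307768555344356 z-60 0.08208831354738955 ang 37.53912547048736
```

The lever triangulates to 37–39°, and the knob sits no farther out than it did at home at the start, so the pin is in notch four. The mill stands upright 0.11 m from the box centre.

```bash
python3 -c "
from plant import ctrl
print(ctrl.sign_off())"
```

```text
the job is handed in; nothing more can be done
None
```

The job is handed in: the pepper mill stands upright about 0.11 m from the salt box's centre, and the gap lever is locked in notch four (measured at 37–39°) with the pin home; the clock read about 21 s of the 64 s allowed.

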